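# Load the striking die and lift it level off its loading base

### The arm

A 6-joint arm with a two-finger parallel gripper is mounted at the origin on a cart in front of the work surface, level with it; the furniture and walls round the work are solid. World frame = base frame: x ahead of the robot, y to its left, z up, the work surface at z = 0. Lengths are in mm, angles in rad, forces in N, time in s.
With the tool pointing down it reaches from about 350 to 975 mm from the base axis. Payload 7.1 kg.
Tool frame: the origin (TCP) lies between the finger pads; the fingertips stand 19 mm ahead of it and the grasp point (between the pads) is the TCP (ctrl.tcp_to_tips is the distance from the TCP to the fingertips, in mm); z points along the fingers, y is the line along which they close (so a half turn about z gives the same grasp; the last joint's range is limited). The gripper opens to 88 mm and grips with 3 to 60 N. Pads are 20 mm wide; open, the fingers measure 115 mm over their backs; the gripper's body (75 mm by 178 mm) begins 61 mm behind the grasp point.
Start: joints at [1.17, 0.423, 1.63, -0, 1.089, -0.019], TCP at [232.837, 579.993, 241.675] pointing down, gripper open.
Joint ranges: [-3, 3], [-0.9, 2.11], [0.09, 2.58], [-1.31, 4.45], [0.11, 2.69], [-2.54, 2.54]. Speed limits (rad/s): [2.39, 2.39, 3.01, 3.14, 3.14, 3.14].

### API

Orientations are given as a rotation vector (axis times angle).
In Python, from workcell import status, optics, ctrl gives the robot as it stands. The module is installed in compiled form; this text tells all that it offers.
- The arm moves only by the shell command python3 -m inch 'ROWS'. ROWS is JSON, a list that holds one entry, the list of rows, each a list of 7 numbers: the shift along the tool's x, y, z in mm, then the turn, a rotation vector about the tool's x, y, z in rad, then the opening in per cent of the stroke, from 0 (shut) to 100 (fully open). A call has 1 to 20 rows; each row is the pose to reach, as a shift and turn from the pose commanded when the call began, along the tool's axes at that moment; what a row does not reach only later rows make up. A row lasts 1/10 s, in which the tool goes at most 50 mm and 8.59 degrees, less where a joint would pass 70% of its speed; a pose out of reach is approached as far as the arm can. A call with a gripper value outside its range is refused whole. The fingers move at their own pace and stop on an object; the grip force is fixed at half the most. Time passes only in rows, so rows that repeat a pose let the fingers close. It gives the time, the measured TCP pose, the force, the opening and the grip force at its end, in the units of the state.
- status.get_obs(): the state, without advancing time (a new reading comes with each control period).
- optics.get_image(name): name is "scene" or "top"; returns a dict with "frame" (384x512x3 uint8, red, green, blue), "fx", "fy", "cx", "cy" (pixels), "rvec" (rotation vector, rad) and "tvec" (3), from world to camera coordinates, as OpenCV has them. Camera axes: x right, y down, z forward; pixel columns grow to the right and rows downward; lengths in mm; the calibration is good to about 2 mm. A picture is of the moment at which its call begins. There is no depth.
- ctrl.close_job(): hands the job in; it is judged then, once.
The state is a dict: "t": time; "qpos": joint angles; "qvel": joint speeds; "joint_torque": joint torques, N m; "ee_pos": TCP position; "orientation": TCP orientation; "ft_force": force on the tool from outside, world axes, zero at the start; "moment": the same for the moment, N m; "width": finger opening in mm; "grasp_force": force on a finger pad.
Only numpy, scipy, OpenCV 4.12 (cv2) and the standard library are available. Lean on these libraries where they do the work, as an engineer would, in place of code of your own. Each camera call takes 0.05 s, during which the arm holds its last target. There are 200 camera calls.

### The job

Load the striking die while it stands on its loading base: lay the small round brass blank into the round pocket and the square blank into the square pocket, each flat on the pocket floor. Then take the die by its waist, lift it straight up off the base's two pins and hold it still and level, both blanks still seated, about 10 cm above the base; finish while holding it there, ready for the press. Do not tip the die, and leave the large disc, the rubber mould and the tweezers where they lie.

Things in the scene. Friction and masses are not known exactly. Their poses are not given: they have to be found in the camera images.
- die: Striking die, loose, 0.4 kg, balanced: aluminium holder 58 (x) x 128 (y) x 18 mm high, a 3.5 mm steel nest plate on each end (top face 21.5 mm above the underside). The bare middle, 36 mm long in y, is waisted to 46 mm in x: grip it there across x. Two holes in its underside, below the pockets, sit on the base's pins with under 1 mm of play. Origin: centre of the underside; z up.
- die_base: Loading base: dark steel plate 78 (x) x 156 (y) x 12 mm, fixed on the counter, wider than the die all round (keep fingertips above its top face). Two pins of 8 mm diameter at y = -41 and +41 mm stand 7 mm above its top face and hold the die in line with it. Origin: centre of the underside, on the counter (z = 0); z up.
- round_pocket (a point): Centre of the floor of the round pocket in the die: 34.5 mm in diameter, 3.5 mm deep, at y = +41 mm of the die, 18 mm above the die's underside. Its axes are the die's.
- square_pocket (a point): Centre of the floor of the square pocket in the die: 32.5 by 32.5 mm, sides along the die's x and y, 3.5 mm deep, at y = -41 mm of the die, 18 mm above the die's underside. Its axes are the die's.
- round_blank: The small round brass blank, 32 mm in diameter, 7 mm thick, edges broken by about 1 mm, about 50 g, loose on the counter. Seated in its pocket it stands 3.5 mm proud. Origin: centre of the underside; z up.
- square_blank: The square brass blank, 30 by 30 mm, 7 mm thick, edges broken by about 1 mm, about 50 g, loose on the counter; sides along its x and y. Seated in its pocket it stands 3.5 mm proud. Origin: centre of the underside; z up.
- large_disc: A brass disc one size larger, 40 mm in diameter, 7 mm thick, that fits neither pocket; it lies in a row with the two blanks, in any order, on the counter. Leave it. Origin: centre of the underside.
- mould: A closed rubber mould block, 50 by 76 by 24 mm, lying on the counter to the right of the die. Leave it. Origin: centre of the underside.
- tweezers: Cross-locking steel tweezers, 164 mm long, 10 mm high, lying on the counter at the right. Leave them. Origin: centre of the underside.

How it is judged (in metres and radians):
On the way:
1. both blanks lie flat in their own pockets while the die stands on its base (horizontal distance between round_blank and round_pocket below 0.003 m and z of round_blank in the frame of round_pocket below 0.0012 m and horizontal distance between square_blank and square_pocket below 0.003 m and z of square_blank in the frame of square_pocket below 0.0012 m and z of die in the frame of die_base below 0.015 m), for 0.2 s.
At the end, for the whole second after the job is handed in: The die is held by the fingers at rest, level within 4 degrees, its underside 70 to 135 mm above the base's top face and within 40 mm of straight above it, touching the base nowhere; each blank lies flat in its own pocket (within 1.2 mm of the floor, 3 mm of the centre) (z of die in the frame of die_base between 0.082 and 0.147 m and horizontal distance between die and die_base below 0.04 m and angle between die's own z axis and vertical below 0.07 rad and linear speed of die below 0.02 m/s and angular speed of die below 0.1 rad/s and contact force between the fingers and die above 3 N and contact force between die and die_base below 0.05 N and horizontal distance between round_blank and round_pocket below 0.003 m and z of round_blank in the frame of round_pocket below 0.0012 m and horizontal distance between square_blank and square_pocket below 0.003 m and z of square_blank in the frame of square_pocket below 0.0012 m); the arm keeps its last pose, push and grip.
It fails at once if the die is tipped by more than 0.2 rad (11 degrees) (angle between die's own z axis and vertical above 0.2 rad).
It fails at once if the large disc is moved by more than 20 mm (distance of large_disc from where it was at the start of the episode above 0.02 m).
It fails at once if the rubber mould is moved by more than 20 mm (distance of mould from where it was at the start of the episode above 0.02 m).
It fails at once if the tweezers are moved by more than 20 mm (distance of tweezers from where it was at the start of the episode above 0.02 m).
It also fails if it takes over 64 s, if anything falls off the work surface, if the arm or the gripper's body presses on something with over 40 N, if the wrist force passes 120 N, or if a joint passes its speed limit or range.

## Working session

There is one attempt and no reset: what is moved stays moved. The work goes in short steps, Python scripts to look and compute and a shell command to move; the robot and the scene stay as the last step left them, time stands still between calls to the robot, and variables do not carry over. Pictures are saved under pics/ and viewed, at most 10 in all, crops included, and the job is handed in when it is done.

```bash
mkdir -p pics; cat > h.py <<'E'
import numpy as np, cv2
from workcell import status, optics, ctrl
def img(n,f=None):
    d=optics.get_image(n)
    if f: cv2.imwrite(f,d["frame"][:,:,::-1])
    return d
def ray(d,u,v,z):
    R=cv2.Rodrigues(np.array(d["rvec"],float))[0]; t=np.array(d["tvec"],float).ravel()
    c=-R.T@t; w=R.T@np.array([(u-d["cx"])/d["fx"],(v-d["cy"])/d["fy"],1]); return c+w*(z-c[2])/w[2]
def proj(d,p):
    R=cv2.Rodrigues(np.array(d["rvec"],float))[0]; q=R@np.array(p,float)+np.array(d["tvec"],float).ravel()
    return np.array([d["cx"]+d["fx"]*q[0]/q[2],d["cy"]+d["fy"]*q[1]/q[2]])
E
python3 - <<'E'
from h import *
for n in("top","scene"):
    d=img(n,f"pics/{n}0.png");R=cv2.Rodrigues(np.array(d["rvec"],float))[0];print(n,d["fx"],d["cx"],d["cy"],(-R.T@np.array(d["tvec"]).ravel()).round(),R.round(2).tolist())
o=status.get_obs();print(o["t"],o["ee_pos"],o["orientation"],o["width"],o["ft_force"])
E
```

```text
top 487.29682580836715 248.85012051715879 201.08905121334988 [ 368. -335.  883.] [[-0.01, -1.0, 0.03], [-0.98, 0.01, -0.18], [0.18, -0.03, -0.98]]
scene 460.83852846814574 259.06061181436246 195.96511229561955 [136. 201. 599.] [[-0.82, -0.57, 0.02], [-0.37, 0.51, -0.78], [0.43, -0.65, -0.63]]
0.1 [232.68425646 579.56451175 240.98742834] [-5.96079779e-01 -3.08424047e+00  2.11889645e-03] 87.85468219071993 [ 0.56799982  0.18295095 -0.65540032]
```

View pics/top0.png

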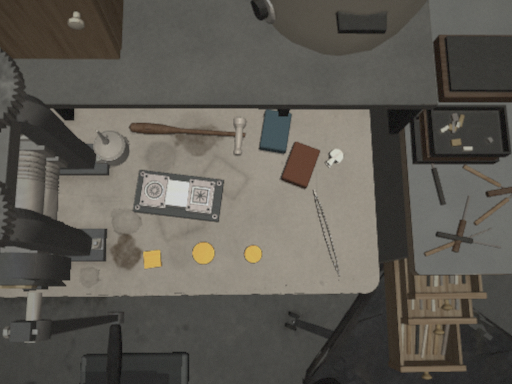

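View pics/scene0.png

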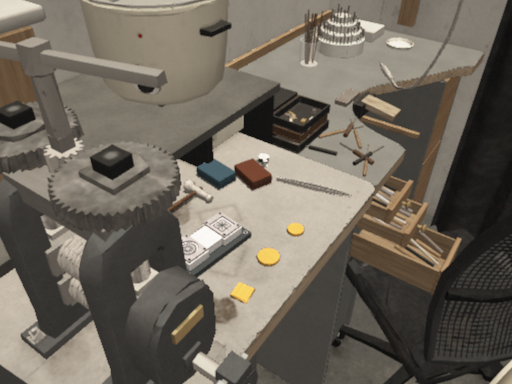

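Top view: square blank at (152,259), large disc (203,253), small round blank (253,254), die at (179,196) with its round pocket on the left. A rolling mill stands to the left of column 105. I'll measure the blanks by colour and the die in enlarged crops.

```bash
python3 - <<'E'
from h import *
for n in("top","scene"):
    d=img(n); f=d["frame"]; hsv=cv2.cvtColor(f,cv2.COLOR_RGB2HSV)
    m=((hsv[...,0]>18)&(hsv[...,0]<32)&(hsv[...,1]>170)&(hsv[...,2]>130)).astype(np.uint8)
    k,l,s,c=cv2.connectedComponentsWithStats(m)
    for i in range(1,k):
        if s[i,4]<60: continue
        P=ray(d,*c[i],6 if n=="top" else 5); 
        pts=np.argwhere(l==i)[:,::-1]; w=np.array([ray(d,*p,7)[:2] for p in pts]).astype(np.float32)
        r=cv2.minAreaRect(w); print(n,c[i].round(1),s[i,4],P.round(1),[np.round(x,1) for x in r])
d=img("top"); cv2.imwrite("pics/topc.png",cv2.resize(d["frame"][160:280,120:280,::-1],None,fx=5,fy=5,interpolation=cv2.INTER_CUBIC))
d=img("scene"); cv2.imwrite("pics/scc.png",cv2.resize(d["frame"][200:310,160:310,::-1],None,fx=5,fy=5,interpolation=cv2.INTER_CUBIC))
E
```

```text
(no output)
```

View pics/topc.png

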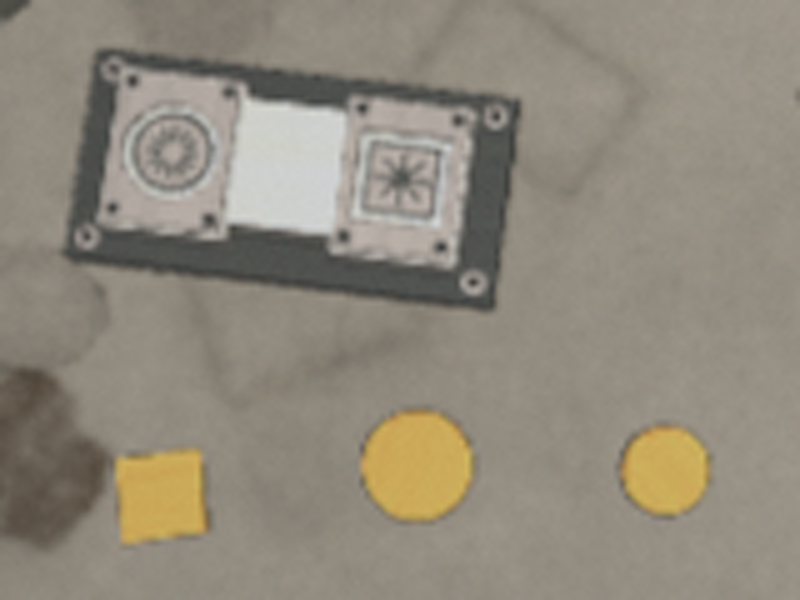

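View pics/scc.png

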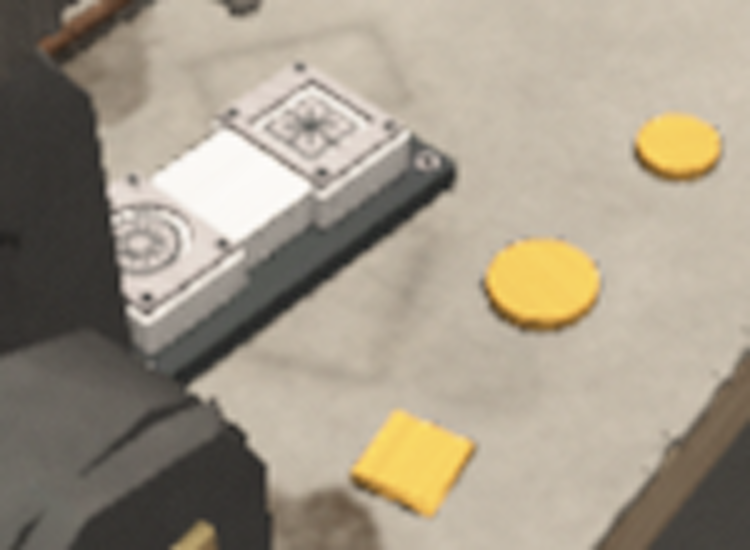

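```bash
python3 - <<'E'
from h import *
for n in("top","scene"):
    d=img(n); f=d["frame"]; hsv=cv2.cvtColor(f,cv2.COLOR_RGB2HSV)
    m=((hsv[...,0]>16)&(hsv[...,0]<32)&(hsv[...,1]>125)&(hsv[...,2]>130)).astype(np.uint8)
    k,l,s,c=cv2.connectedComponentsWithStats(m)
    for i in range(1,k):
        if s[i,4]<150: continue
        pts=np.argwhere(l==i)[:,::-1]; w=np.array([ray(d,*p,6)[:2] for p in pts]).astype(np.float32)
        r=cv2.minAreaRect(w); print(n,c[i].round(1),s[i,4],ray(d,*c[i],6).round(1),[np.round(x,1) for x in r])
d=img("top"); g=lambda u,v,z:ray(d,120+u/5,160+v/5,z)[:2].round(1)
print("base",[g(*p,12) for p in((98,50),(520,100),(493,308),(67,258))],np.mean([g(*p,12) for p in((98,50),(520,100),(493,308),(67,258))],0))
print("plates",[g(*p,33.5) for p in((115,68),(475,105),(458,268),(100,225))])
a,b=g(173,152,30),g(401,180,30);print("pockets",a,b,(a+b)/2,np.linalg.norm(a-b),np.degrees(np.arctan2(*(a-b)[::-1])))
e=img("scene"); g=lambda u,v,z:ray(e,160+u/5,200+v/5,z)[:2].round(1)
a,b=g(143,242,30),g(310,127,30);print("scene pockets",a,b,(a+b)/2,np.linalg.norm(a-b),np.degrees(np.arctan2(*(a-b)[::-1])))
# mill
for p in((0,0),): pass
for nm,u,v in(("gearknob",0,90),("gear2",0,260),("crankblock",30,330),("feet1",105,160),("feet2",103,245),("frame r",65,125),("frame r2",70,230),("left foot crank",122,318)):
    print(nm,[ray(d,u,v,z)[:2].round() for z in(0,150,300)])
for nm,u,v in(("knob",112,160),("gear right edge",180,180),("gear near",120,215),("crank",235,365),("Tbar end",165,78),("Tbar post",45,50),("bigframe top",100,240),("wheel",215,310)):
    print("S",nm,[ray(e,u,v,z)[:2].round() for z in(0,100,200,300)])
E
```

```text
top [203.1 252.6] 367 [ 439.5 -282.4    6. ] [array([ 439.7, -282.2]), array([37.6, 35.8]), np.float64(0.1)]
top [252.7 253.6] 223 [ 436.9 -371.3    6. ] [array([ 436.6, -371.4]), array([29.1, 28. ]), np.float64(44.4)]
top [151.9 258.6] 268 [ 429.7 -191.5    6. ] [array([ 429.8, -191.4]), array([28.9, 28.9]), np.float64(6.5)]
scene [295.2 229.1] 164 [ 435.1 -367.7    6. ] [array([ 435.3, -368.5]), array([30.8, 32.5]), np.float64(67.4)]
scene [268.  256.4] 305 [ 437.8 -279.1    6. ] [array([ 437.6, -279.9]), array([37.8, 41.2]), np.float64(71.2)]
scene [242.2 292.3] 290 [ 427.5 -188.1    6. ] [array([ 427.9, -188.2]), array([30.4, 32.2]), np.float64(7.5)]
base [array([ 590.8, -166.3]), array([ 571.3, -320.3]), array([ 494.5, -310.4]), array([ 513.8, -157.4])] [ 542.6 -238.6]
plates [array([ 578.6, -176.6]), array([ 564.5, -304.6]), array([ 505.7, -298.7]), array([ 521.9, -172.9])]
pockets [ 548.7 -197.3] [ 538.1 -278.2] [ 543.4  -237.75] 81.59148239859353 82.53528933378554
scene pockets [ 547.4 -196.1] [ 536.8 -275.4] [ 542.1  -235.75] 80.0053123236201 82.38642682966464
gearknob [arra
[... 699 characters left out ...]
ight edge [array([ 721., -362.]), array([ 623., -268.]), array([ 526., -174.]), array([428., -80.])]
S gear near [array([ 739., -208.]), array([ 638., -140.]), array([538., -71.]), array([437.,  -3.])]
S crank [array([361., -80.]), array([324., -33.]), array([286.,  14.]), array([249.,  61.])]
S Tbar end [array([1104., -717.]), array([ 943., -564.]), array([ 781., -411.]), array([ 620., -257.])]
S Tbar post [array([1578., -640.]), array([1337., -499.]), array([1097., -359.]), array([ 856., -219.])]
S bigframe top [array([ 716., -139.]), array([619., -82.]), array([522., -25.]), array([426.,  31.])]
S wheel [array([ 445., -138.]), array([393., -82.]), array([342., -25.]), array([290.,  32.])]
```

```bash
python3 - <<'E'
from h import *
d=img("top");e=img("scene")
a=cv2.resize(d["frame"][40:360,0:200,::-1],(375,600));b=cv2.resize(e["frame"][20:384,0:250,::-1],(412,600))
cv2.imwrite("pics/mill.png",np.hstack([a,b]))
for z in(250,300,350,400,450):
    print(z,[proj(d,ray(e,u,v,z)).round() for u,v in((112,160),(115,215),(180,180),(165,78),(45,50),(210,310))])
E
```

```text
250 [array([ 62., 134.]), array([  1., 199.]), array([ 72., 210.]), array([231.,  52.]), array([ 199., -119.]), array([-44., 336.])]
300 [array([  7., 171.]), array([-52., 233.]), array([ 16., 244.]), array([170.,  91.]), array([144., -74.]), array([-96., 365.])]
350 [array([-60., 217.]), array([-116.,  276.]), array([-53., 285.]), array([ 95., 141.]), array([ 75., -17.]), array([-161.,  400.])]
400 [array([-144.,  275.]), array([-198.,  330.]), array([-141.,  338.]), array([ -1., 203.]), array([-14.,  56.]), array([-241.,  443.])]
450 [array([-256.,  351.]), array([-304.,  400.]), array([-255.,  407.]), array([-127.,  286.]), array([-133.,  153.]), array([-345.,  500.])]
```

View pics/mill.png

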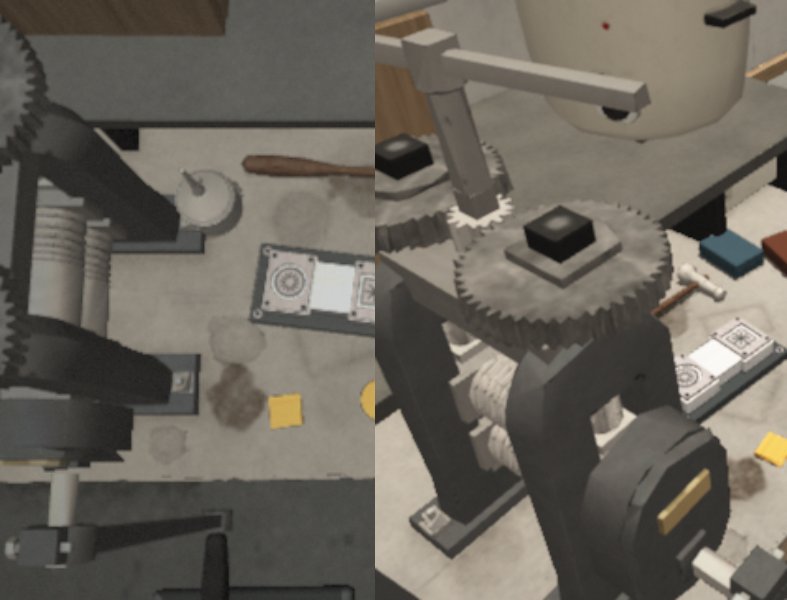

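The mill's gear tops out near z≈315 and its T-bar near z≈420, so I'll cross at z≈600. A helper will convert world targets into tool-axis rows.

```bash
cat >> h.py <<'E'
from scipy.spatial.transform import Rotation as Ro
def go(x,y,z,a):  # world target; a = heading of tool y in deg, tool down
    o=status.get_obs(); R=Ro.from_rotvec(o["orientation"]); a=np.radians(a)
    yv=np.array([np.cos(a),np.sin(a),0]); zv=np.array([0,0,-1.]); T=Ro.from_matrix(np.c_[np.cross(yv,zv),yv,zv])
    print(np.round(R.inv().apply(np.array([x,y,z])-o["ee_pos"]),1),np.round((R.inv()*T).as_rotvec(),3))
def st():
    o=status.get_obs(); R=Ro.from_rotvec(o["orientation"]).as_matrix()
    print("t",round(o["t"],2),"p",np.round(o["ee_pos"],2),"yhead",np.degrees(np.arctan2(R[1,1],R[0,1])).round(2),"zax",R[:,2].round(4),"w",round(o["width"],2),"g",o["grasp_force"],"F",np.round(o["ft_force"],2),"q",np.round(o["qpos"],2))
E
python3 - <<'E'
from h import *
st()
go(233,580,600,68);go(430,250,600,40);go(430,-230,600,6.5);go(430,-230,200,6.5)
E
```

```text
t 0.6 p [232.83 579.98 241.66] yhead 68.12 zax [-0. -0. -1.] w 87.92 g 0.0 F [-0.2  0.6 -0.4] q [ 1.17  0.42  1.63  0.    1.09 -0.02]
[-1.000e-01  1.000e-01 -3.583e+02] [-0.    -0.     0.002]
[-305.9 -232.8 -358.3] [-0.    -0.     0.491]
[-484.8 -678.2 -358.3] [-0.     0.     1.076]
[-484.8 -678.2   41.7] [-0.     0.     1.076]
```

```bash
python3 -m inch '[[[0,0,-358,0,0,0,100],[0,0,-358,0,0,0,100],[0,0,-358,0,0,0,100],[0,0,-358,0,0,0,100],[0,0,-358,0,0,0,100],[0,0,-358,0,0,0,100],[0,0,-358,0,0,0,100],[0,0,-358,0,0,0,100],[-306,-233,-358,0,0,0.49,100],[-306,-233,-358,0,0,0.49,100],[-306,-233,-358,0,0,0.49,100],[-306,-233,-358,0,0,0.49,100],[-306,-233,-358,0,0,0.49,100],[-306,-233,-358,0,0,0.49,100],[-306,-233,-358,0,0,0.49,100],[-306,-233,-358,0,0,0.49,100],[-306,-233,-358,0,0,0.49,100],[-306,-233,-358,0,0,0.49,100]]]'; python3 -c "
from h import *
st();go(430,-230,600,6.5);go(430,-230,200,6.5)"
```

```text
t: 2.4
ee_pos: [430.1, 249.2, 599.1]
orientation: [-1.329, -2.846, 0.001]
ft_force: [-0.6, 0.6, -0.2]
width: 87.9
grasp_force: 0.0
t 2.4 p [430.13 249.24 599.06] yhead 39.94 zax [-9.e-04 -0.e+00 -1.e+00] w 87.85 g 0.0 F [-0.63  0.58 -0.16] q [ 0.5   0.01  1.37  0.    1.76 -0.2 ]
[-367.4 -307.7   -0.9] [-0.001 -0.     0.584]
[-367.6 -307.5  399.1] [-0.001 -0.     0.584]
```

```bash
python3 -m inch '[[[-367,-308,-1,0,0,0.584,100],[-367,-308,-1,0,0,0.584,100],[-367,-308,-1,0,0,0.584,100],[-367,-308,-1,0,0,0.584,100],[-367,-308,-1,0,0,0.584,100],[-367,-308,-1,0,0,0.584,100],[-367,-308,-1,0,0,0.584,100],[-367,-308,-1,0,0,0.584,100],[-367,-308,-1,0,0,0.584,100],[-367,-308,-1,0,0,0.584,100],[-367,-308,399,0,0,0.584,100],[-367,-308,399,0,0,0.584,100],[-367,-308,399,0,0,0.584,100],[-367,-308,399,0,0,0.584,100],[-367,-308,399,0,0,0.584,100],[-367,-308,399,0,0,0.584,100],[-367,-308,399,0,0,0.584,100],[-367,-308,399,0,0,0.584,100],[-367,-308,399,0,0,0.584,100],[-367,-308,399,0,0,0.584,100]]]'; python3 -c "
from h import *
st();go(428.7,-190,80,6.5);go(428.7,-190,23.5,6.5)"
```

```text
t: 4.4
ee_pos: [430.8, -228.4, 200.9]
orientation: [-2.087, -2.346, 0.0]
ft_force: [0.2, 0.6, 0.6]
width: 88.0
grasp_force: 0.0
t 4.4 p [ 430.82 -228.45  200.91] yhead 6.67 zax [-0.0015  0.001  -1.    ] w 88.01 g 0.0 F [0.19 0.62 0.61] q [-0.51  0.28  1.96  0.    0.9  -0.63]
[ 38.3   2.5 121. ] [-0.001 -0.001  0.003]
[ 38.2   2.6 177.5] [-0.001 -0.001  0.003]
```

```bash
python3 -m inch '[[[38,2.5,100,0,0,0,100],[38,2.5,100,0,0,0,100],[38,2.5,100,0,0,0,100],[38,2.5,177.5,0,0,0,70],[38,2.5,177.5,0,0,0,70],[38,2.5,177.5,0,0,0,70],[38,2.5,177.5,0,0,0,70],[38,2.5,177.5,0,0,0,70]]]'; python3 -c "
from h import *
st();go(428.7,-190,22.3,6.5)"
```

```text
t: 5.2
ee_pos: [430.6, -192.4, 25.8]
orientation: [2.087, 2.342, 0.002]
ft_force: [0.0, -0.6, 0.1]
width: 61.9
grasp_force: 0.0
t 5.2 p [ 430.59 -192.44   25.75] yhead 6.59 zax [ 0.0041 -0.002  -1.    ] w 61.9 g 0.0 F [ 0.01 -0.64  0.08] q [-0.45  0.59  2.07 -0.    0.48 -0.56]
[ 2.6 -1.6  3.4] [0.004 0.002 0.002]
```

```bash
for i in 1 2 3; do python3 -m inch '[[[0,0,0,0,0,0,70]]]' | head -2; done; python3 -c "
from h import *
st();go(428.7,-190,22.3,6.5)"
```

```text
t: 5.3
ee_pos: [430.0, -192.2, 25.3]
t: 5.4
ee_pos: [429.4, -191.8, 24.6]
t: 5.5
ee_pos: [428.9, -191.6, 24.0]
t 5.5 p [ 428.9  -191.57   23.97] yhead 6.58 zax [ 1.2e-03 -6.0e-04 -1.0e+00] w 61.37 g 0.0 F [0.57 0.23 0.21] q [-0.45  0.59  2.07 -0.    0.48 -0.56]
[ 1.6 -0.   1.7] [0.001 0.001 0.001]
```

```bash
python3 -m inch '[[[0.5,0,1,0,0,0,70],[0.5,0,1,0,0,0,70],[0.5,0,1,0,0,0,70],[0.5,0,1,0,0,0,70],[0.5,0,1,0,0,0,70],[0.5,0,1,0,0,0,70],[0.5,0,1,0,0,0,70],[0.5,0,1,0,0,0,0],[0.5,0,1,0,0,0,0],[0.5,0,1,0,0,0,0],[0.5,0,1,0,0,0,0],[0.5,0,1,0,0,0,0],[0.5,0,1,0,0,0,0],[0.5,0,1,0,0,0,0],[0.5,0,1,0,0,0,0],[0.5,0,1,0,0,0,0]]]' ; python3 -c "
from h import *
st()"
```

```text
t: 7.1
ee_pos: [428.5, -190.8, 22.2]
orientation: [2.09, 2.345, 0.0]
ft_force: [1.3, 0.2, -0.0]
width: 29.2
grasp_force: 30.0
t 7.1 p [ 428.47 -190.84   22.19] yhead 6.59 zax [ 1.e-04 -0.e+00 -1.e+00] w 29.21 g 30.000094156712294 F [ 1.31  0.16 -0.01] q [-0.44  0.59  2.07  0.    0.48 -0.56]
```

```bash
python3 -c "
from h import *
go(428.5,-190.8,85,6.5);go(537.4,-277.5,80,-7.3)"
```

```text
[  0.    0.  -62.8] [0.    0.    0.002]
[-98.6  98.3 -57.8] [0.    0.    0.242]
```

```bash
python3 -m inch '[[[0,0,-30,0,0,0,0],[0,0,-60,0,0,0,0],[-20,20,-60,0,0,0.08,0],[-40,40,-60,0,0,0.16,0],[-60,60,-60,0,0,0.242,0],[-80,80,-58,0,0,0.242,0],[-98.6,98.3,-58,0,0,0.242,0],[-98.6,98.3,-58,0,0,0.242,0],[-98.6,98.3,-58,0,0,0.242,0],[-98.6,98.3,-58,0,0,0.242,0],[-98.6,98.3,-58,0,0,0.242,0],[-98.6,98.3,-58,0,0,0.242,0],[-98.6,98.3,-58,0,0,0.242,0],[-98.6,98.3,-58,0,0,0.242,0],[-98.6,98.3,-58,0,0,0.242,0]]]' ; python3 -c "
from h import *
d=img('top');e=img('scene')
np.savez('sq1.npz',d=d['frame'],e=e['frame'])
st()
p=proj(d,(537.4,-277.5,40)).astype(int);q=proj(e,(537.4,-277.5,40)).astype(int);print(p,q)
f=lambda i,c:cv2.resize(i['frame'][c[1]-40:c[1]+40,c[0]-26:c[0]+26,::-1],(390,600),interpolation=cv2.INTER_CUBIC)
cv2.imwrite('pics/sq1.png',np.hstack([f(d,p),f(e,q)]))"
```

```text
t: 8.6
ee_pos: [537.4, -277.5, 80.3]
orientation: [2.358, 2.076, 0.0]
ft_force: [-0.0, 0.4, 0.6]
width: 29.5
grasp_force: 30.0
t 8.7 p [ 537.39 -277.49   80.22] yhead -7.28 zax [ 0. -0. -1.] w 29.34 g 29.999933280050755 F [0.19 0.52 0.05] q [-0.5   0.61  1.76 -0.    0.77 -0.37]
[199 195] [222 220]
```

View pics/sq1.png

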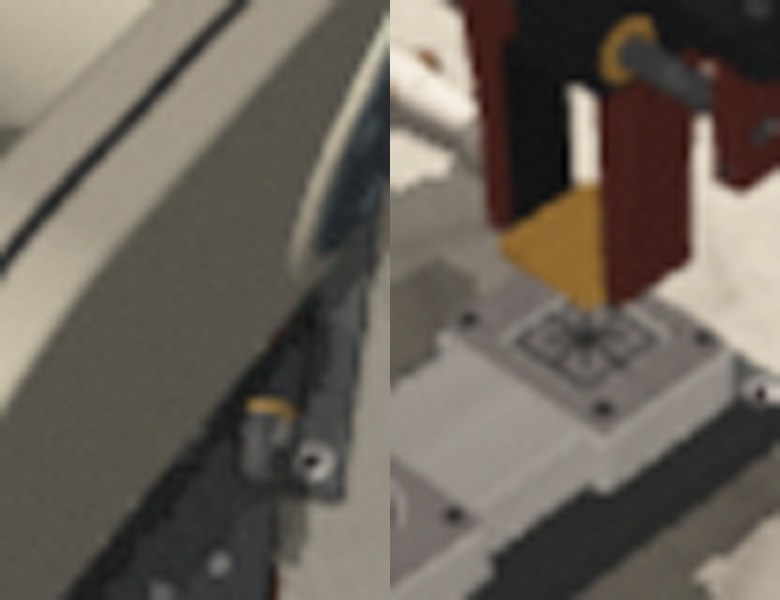

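The scene view shows the square blank held (left corner at crop (502,245)) just above and behind the square pocket (crop centre (588,340)); the top view is blocked by the arm. I'll overlay the model to get the relative error.

```bash
cat >> h.py <<'E'
def ov(e,c,polys,f,s=12,hw=(33,25)):
    x0,y0=c[0]-hw[0],c[1]-hw[1]
    im=cv2.resize(e["frame"][y0:y0+2*hw[1],x0:x0+2*hw[0],::-1],None,fx=s,fy=s,interpolation=cv2.INTER_CUBIC)
    for P,col in polys:
        q=np.array([(proj(e,p)-(x0-.5,y0-.5))*s-.5 for p in P]); cv2.polylines(im,[np.round(q*8).astype(np.int32)],True,col,1,cv2.LINE_AA,3)
    cv2.imwrite(f,im)
def sq(c,w,l,z,a):
    a=np.radians(a);X=np.array([np.cos(a),np.sin(a)]);Y=np.array([-X[1],X[0]])
    return [np.r_[np.array(c)+i*w/2*X+j*l/2*Y,z] for i,j in((1,1),(1,-1),(-1,-1),(-1,1))]
def circ(c,d,z): return [np.array([c[0]+d/2*np.cos(t),c[1]+d/2*np.sin(t),z]) for t in np.linspace(0,6.283,40,endpoint=False)]
E
python3 -c "
from h import *
e=img('scene');c=(537.4,-277.5);a=-7.3
D=np.array([542.7,-236.9])
X=np.array([np.cos(np.radians(a)),np.sin(np.radians(a))]);Y=np.array([-X[1],X[0]])
G=(0,255,0);B=(255,80,0);Rr=(0,0,255)
ov(e,(224,226),[(sq(c,30,30,65,a),G),(sq(c,30,30,58,a),G),(sq(D-41*Y,32.5,32.5,30,a),B),(sq(D-41*Y,58,46,33.5,a),Rr),(sq(D,58,128,33.5,a),Rr),(sq(D,78,156,12,a),Rr)],'pics/ov1.png')"
```

```text
(no output)
```

View pics/ov1.png

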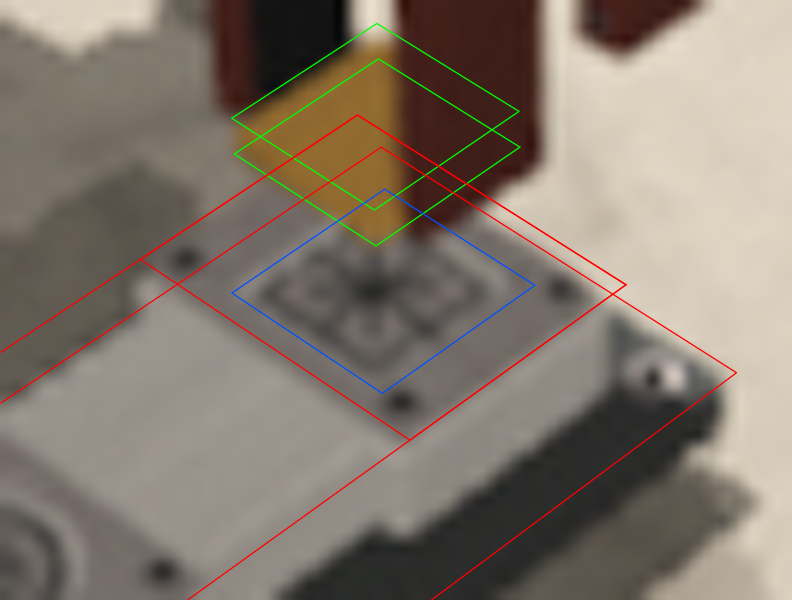

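```bash
python3 -c "
from h import *
d=img('top');e=img('scene')
def m(cam,x0,y0,pts):
    P=[ray(cam,x0+u/5-.4,y0+v/5-.4,33.5)[:2] for u,v in pts]; c=np.mean(P,0); print(c.round(1)); return c
a=m(d,120,160,((132,80),(231,92),(112,208),(209,219)));b=m(d,120,160,((362,107),(459,119),(343,236),(441,246)))
print(np.degrees(np.arctan2(*(a-b)[::-1])),np.linalg.norm(a-b),(a+b)/2)
m(e,160,200,((300,68),(232,113),(390,125),(321,172)))
# sharp base corners scene now, gold mask now
f=e['frame'];h=cv2.cvtColor(f,cv2.COLOR_RGB2HSV);mk=((h[...,0]>12)&(h[...,0]<32)&(h[...,1]>120)).astype(np.uint8)[195:226,200:240]
p=np.argwhere(mk)[:,::-1]+[200,195];print(len(p),p.min(0),p.max(0))
for v in range(p[:,1].min(),p[:,1].max()+1):
    r=p[p[:,1]==v][:,0]
    if len(r):print(v,r.min(),r.max(),end='; ')
# predicted silhouette left edge & bottom of blank for s=0
for z in(59,64):print(z,[proj(e,q).round(1) for q in sq((537.4,-277.5),30,30,z,-7.3)])
"
```

```text
[ 549.6 -196.4]
[ 539.3 -277.8]
82.77923096896336 82.03735357279841 [ 544.47538673 -237.13395178]
[ 538.2 -276.4]
148 [211 205] [224 220]
205 219 223; 206 218 223; 207 216 223; 208 215 223; 209 213 223; 210 212 223; 211 211 223; 212 211 223; 213 211 223; 214 212 224; 215 213 224; 216 215 224; 217 217 224; 218 218 224; 219 220 224; 220 221 223; 59 [array([210. , 212.9]), array([222., 205.]), array([233.8, 212.3]), array([221.8, 220.6])]
64 [array([209.8, 210.8]), array([221.9, 202.9]), array([233.8, 210.2]), array([221.7, 218.4])]
```

```bash
python3 -c "
from h import *
go(538.8,-276.9,60,-7.2);go(538.8,-276.9,53.2,-7.2)"
```

```text
[ 0.8  1.3 20.2] [-0.    -0.    -0.001]
[ 0.8  1.3 27. ] [-0.    -0.    -0.001]
```

```bash
python3 -m inch '[[[0.8,1.3,12,0,0,0,0],[0.8,1.3,18,0,0,0,0],[0.8,1.3,18,0,0,0,0],[0.8,1.3,18,0,0,0,0],[0.8,1.3,18,0,0,0,0],[0.8,1.3,20,0,0,0,0],[0.8,1.3,21,0,0,0,0],[0.8,1.3,22,0,0,0,0],[0.8,1.3,23,0,0,0,0],[0.8,1.3,23.5,0,0,0,0],[0.8,1.3,24,0,0,0,0],[0.8,1.3,24,0,0,0,0],[0.8,1.3,24,0,0,0,0],[0.8,1.3,24,0,0,0,0],[0.8,1.3,24,0,0,0,0]]]' ; python3 -c "
from h import *
st()"
```

```text
t: 10.35
ee_pos: [538.8, -276.9, 56.2]
orientation: [2.358, 2.076, 0.0]
ft_force: [0.2, 0.6, -0.6]
width: 29.1
grasp_force: 30.0
t 10.35 p [ 538.84 -276.87   56.23] yhead -7.27 zax [ 1.e-04 -0.e+00 -1.e+00] w 29.05 g 29.999919198453426 F [ 0.21  0.57 -0.62] q [-0.49  0.65  1.76  0.    0.73 -0.37]
```

```bash
python3 -m inch '[[[0,0,0.5,0,0,0,0],[0,0,1,0,0,0,0],[0,0,1,0,0,0,0],[0,0,1,0,0,0,0],[0,0,1,0,0,0,0],[0,0,1,0,0,0,0]]]'; python3 -c "
from h import *
st()"; python3 -m inch '[[[0,0,0.5,0,0,0,0],[0,0,0.8,0,0,0,0],[0,0,0.8,0,0,0,0],[0,0,0.8,0,0,0,0],[0,0,0.8,0,0,0,0]]]'; python3 -c "
from h import *
st()"
```

```text
t: 10.95
ee_pos: [538.8, -276.9, 55.2]
orientation: [2.358, 2.076, 0.0]
ft_force: [-0.1, 0.2, -0.7]
width: 29.2
grasp_force: 30.0
t 10.95 p [ 538.8  -276.9    55.22] yhead -7.28 zax [ 1.e-04 -0.e+00 -1.e+00] w 29.2 g 30.000089965760708 F [-0.08  0.15 -0.7 ] q [-0.49  0.65  1.76 -0.    0.73 -0.37]
t: 11.45
ee_pos: [538.8, -276.9, 54.4]
orientation: [2.358, 2.076, 0.0]
ft_force: [-0.9, 0.3, 0.0]
width: 29.2
grasp_force: 30.0
t 11.45 p [ 538.82 -276.87   54.42] yhead -7.28 zax [ 1.e-04 -0.e+00 -1.e+00] w 29.23 g 29.99984186142683 F [-0.89  0.27  0.04] q [-0.49  0.65  1.76  0.    0.72 -0.37]
```

```bash
python3 -m inch '[[[0,0,0.6,0,0,0,0],[0,0,1.2,0,0,0,0],[0,0,1.2,0,0,0,0],[0,0,1.2,0,0,0,0],[0,0,1.2,0,0,0,0],[0,0,1.2,0,0,0,0]]]'; python3 -c "
from h import *
st()"
```

```text
t: 12.05
ee_pos: [538.8, -276.9, 53.2]
orientation: [2.358, 2.076, 0.0]
ft_force: [0.1, 0.4, -0.5]
width: 28.9
grasp_force: 30.0
t 12.05 p [ 538.82 -276.86   53.22] yhead -7.27 zax [ 1.e-04 -0.e+00 -1.e+00] w 28.91 g 29.999751057475805 F [ 0.13  0.39 -0.51] q [-0.49  0.66  1.76 -0.    0.72 -0.37]
```

```bash
python3 -m inch '[[[0,0,0,0,0,0,20],[0,0,0,0,0,0,40],[0,0,0,0,0,0,60],[0,0,0,0,0,0,60],[0,0,-30,0,0,0,60],[0,0,-60,0,0,0,80],[0,0,-60,0,0,0,80],[0,0,-60,0,0,0,80]]]'; python3 -c "
from h import *
e=img('scene')
st();go(436,-370.5,110,-7.2);go(436,-370.5,22.2,-7.2)"
```

```text
t: 12.85
ee_pos: [539.1, -277.0, 113.7]
orientation: [2.357, 2.075, 0.001]
ft_force: [-0.3, 0.0, -0.7]
width: 69.3
grasp_force: 0.0
t 12.9 p [ 538.43 -276.68  112.82] yhead -7.28 zax [-4.e-04  2.e-04 -1.e+00] w 70.1 g 0.0 F [ 0.28 -0.46 -0.16] q [-0.49  0.56  1.75 -0.    0.83 -0.37]
[-106.   -89.7    2.8] [-0.    -0.    -0.001]
[-106.1  -89.7   90.6] [-0.    -0.    -0.001]
```

```bash
python3 -m inch '[[[-50,-42,0,0,0,0,80],[-90,-76,0,0,0,0,80],[-106,-89.7,2,0,0,0,80],[-106,-89.7,2,0,0,0,80],[-106,-89.7,2,0,0,0,80],[-106,-89.7,2,0,0,0,80],[-106,-89.7,50,0,0,0,80],[-106,-89.7,85,0,0,0,80],[-106,-89.7,90,0,0,0,80],[-106,-89.7,91,0,0,0,80],[-106,-89.7,91,0,0,0,80],[-106,-89.7,91,0,0,0,80],[-106,-89.7,91,0,0,0,80],[-106,-89.7,91,0,0,0,80],[-106,-89.7,91,0,0,0,80],[-106,-89.7,91,0,0,0,80],[-106,-89.7,91,0,0,0,80]]]'; python3 -c "
from h import *
st();e=img('scene');d=img('top')
c=proj(e,(538.8,-277,37)).astype(int);x0,y0=c[0]-20,c[1]-20
A=cv2.resize(e['frame'][y0:y0+40,x0:x0+40,::-1],(390,390),interpolation=cv2.INTER_CUBIC)
c=proj(d,(538.8,-277,37)).astype(int);x0,y0=c[0]-20,c[1]-20
B=cv2.resize(d['frame'][y0:y0+40,x0:x0+40,::-1],(390,390),interpolation=cv2.INTER_CUBIC)
cv2.imwrite('pics/seat.png',np.hstack([A,B]))"
```

```text
t: 14.6
ee_pos: [436.4, -370.8, 22.3]
orientation: [2.358, 2.076, 0.0]
ft_force: [-1.1, 0.6, 0.0]
width: 70.3
grasp_force: 0.0
t 14.6 p [ 436.38 -370.76   22.27] yhead -7.29 zax [ 1.e-04 -1.e-04 -1.e+00] w 70.28 g 0.0 F [-1.07  0.61  0.04] q [-0.73  0.68  1.84 -0.    0.62 -0.6 ]
```

View pics/seat.png

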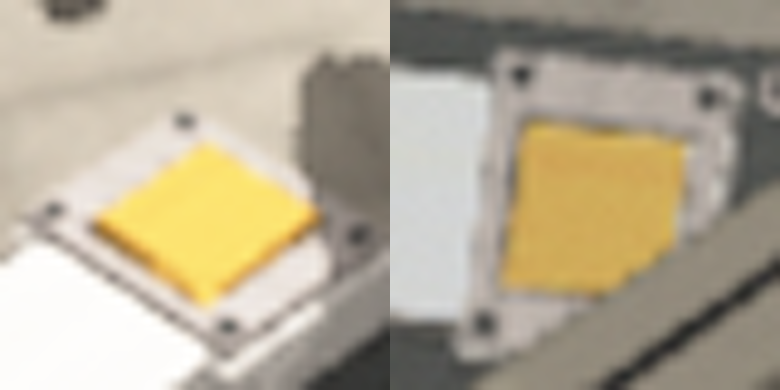

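The square blank lies aligned inside its pocket: scene crop centre (207,222), top crop centre (600,207), with an even margin. Next I grip the round blank.

```bash
python3 -m inch '[[[0,0,0,0,0,0,0],[0,0,0,0,0,0,0],[0,0,0,0,0,0,0],[0,0,0,0,0,0,0],[0,0,0,0,0,0,0],[0,0,0,0,0,0,0],[0,0,0,0,0,0,0],[0,0,0,0,0,0,0],[0,0,-30,0,0,0,0],[0,0,-60,0,0,0,0],[0,0,-80,0,0,0,0],[0,0,-80,0,0,0,0],[0,0,-80,0,0,0,0],[0,0,-80,0,0,0,0],[0,0,-80,0,0,0,0],[0,0,-80,0,0,0,0]]]'; python3 -c "
from h import *
st();D=np.array([538.8,-276.9])+82*np.array([np.sin(np.radians(7.2)),np.cos(np.radians(7.2))]);print(D);go(*D,80.2,-7.2)"
```

```text
t: 16.3
ee_pos: [435.9, -370.2, 101.2]
orientation: [-2.357, -2.075, 0.0]
ft_force: [0.4, 0.5, -1.2]
width: 29.9
grasp_force: 30.0
t 16.3 p [ 435.94 -370.24  101.15] yhead -7.28 zax [-0.0014  0.0012 -1.    ] w 29.86 g 29.985872486868175 F [ 0.39  0.51 -1.19] q [-0.72  0.54  1.83  0.    0.77 -0.6 ]
[ 549.07732515 -195.54659449]
[187.6  90.1  21. ] [-0.001 -0.001 -0.001]
```

```bash
python3 -m inch '[[[40,20,0,0,0,0,0],[80,40,0,0,0,0,0],[120,60,0,0,0,0,0],[160,78,8,0,0,0,0],[187.6,90.1,21,0,0,0,0],[187.6,90.1,21,0,0,0,0],[187.6,90.1,21,0,0,0,0],[187.6,90.1,21,0,0,0,0],[187.6,90.1,21,0,0,0,0],[187.6,90.1,21,0,0,0,0],[187.6,90.1,21,0,0,0,0],[187.6,90.1,21,0,0,0,0],[187.6,90.1,21,0,0,0,0]]]'; python3 -c "
from h import *
st();e=img('scene');o=status.get_obs()['ee_pos']
G=(0,255,0);B=(255,80,0)
c=proj(e,(549,-195.5,45)).astype(int)
z=o[2]-22.2
ov(e,c,[(circ(o[:2],32,z+6),G),(circ(o[:2],32,z+1),G),(circ((548.9,-195.7),34.5,33.5),B),(circ((548.9,-195.7),34.5,30),B)],'pics/rd.png')
f=e['frame'];h=cv2.cvtColor(f,cv2.COLOR_RGB2HSV);mk=((h[...,0]>12)&(h[...,0]<32)&(h[...,1]>120)).astype(np.uint8)
mk[:c[1]-25]=0;mk[c[1]+25:]=0;mk[:,:c[0]-30]=0;mk[:,c[0]+25:]=0
p=np.argwhere(mk)[:,::-1]
for v in range(p[:,1].min(),p[:,1].max()+1):
    r=p[p[:,1]==v][:,0]
    if len(r):print(v,r.min(),r.max(),end='; ')
"
```

```text
t: 17.6
ee_pos: [549.5, -196.2, 81.3]
orientation: [2.358, 2.076, 0.0]
ft_force: [-1.0, 0.5, -0.2]
width: 30.1
grasp_force: 30.0
t 17.6 p [ 549.47 -196.19   81.3 ] yhead -7.29 zax [ 1.e-04 -1.e-04 -1.e+00] w 30.07 g 29.985844328912208 F [-1.02  0.49 -0.23] q [-0.36  0.59  1.81 -0.    0.74 -0.24]
227 184 184; 228 182 186; 229 181 186; 230 180 186; 231 180 186; 232 180 187; 233 181 187; 234 182 187; 235 182 187; 236 182 187; 237 181 187; 238 181 187; 239 182 187; 240 183 187; 241 183 187; 242 185 187;
```

View pics/rd.png

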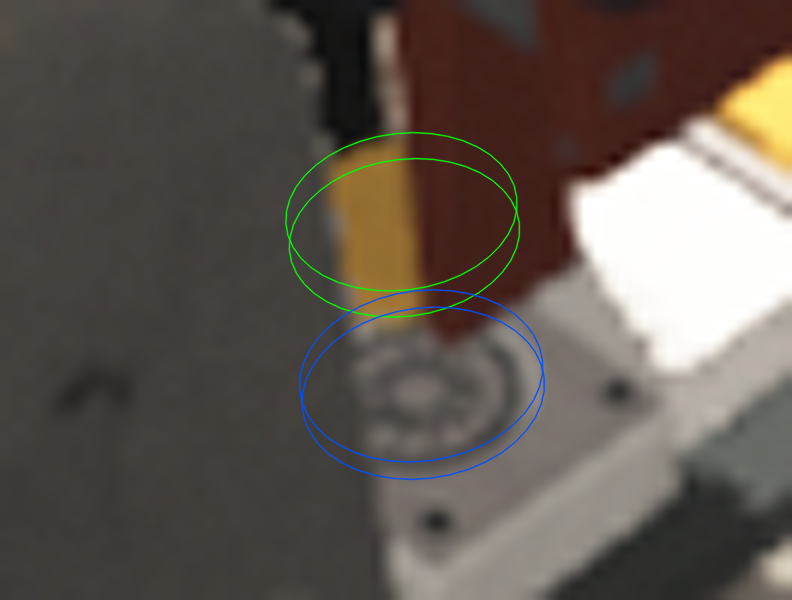

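The mill hides the left of the blank here. I'll back off over the square pocket, where the scene bias is already known, and measure the in-hand offset.

```bash
python3 -m inch '[[[-40,0,0,0,0,0,0],[-70,0,0,0,0,0,0],[-82,0,1,0,0,0,0],[-82,0,1,0,0,0,0],[-82,0,1,0,0,0,0],[-82,0,1,0,0,0,0],[-82,0,1,0,0,0,0],[-82,0,1,0,0,0,0],[-82,0,1,0,0,0,0]]]'; python3 -c "
from h import *
st();e=img('scene');o=status.get_obs()['ee_pos']
c=proj(e,o-[0,0,18]).astype(int);z=o[2]-22.2
f=e['frame'];h=cv2.cvtColor(f,cv2.COLOR_RGB2HSV);mk=((h[...,0]>12)&(h[...,0]<32)&(h[...,1]>120)&(h[...,2]<225)).astype(np.uint8)
x0,y0=c[0]-20,c[1]-18
p=np.argwhere(mk[y0:y0+36,x0:x0+32])[:,::-1]+[x0,y0]
pr=np.array([proj(e,q) for q in circ(o[:2],32,z+6)+circ(o[:2],32,z+1)])
hull=cv2.convexHull(pr.astype(np.float32)).ravel()
for v in range(p[:,1].min(),p[:,1].max()+1):
    r=p[p[:,1]==v][:,0]
    cn=cv2.convexHull(pr.astype(np.float32))
    us=[u for u in np.arange(180,260,.25) if cv2.pointPolygonTest(cn,(float(u),float(v)),False)>=0]
    if len(r):print(v,r.min(),r.max(),us[0] if us else '',end='; ')
print(pr.min(0),pr.max(0))
ov(e,c,[(circ(o[:2],32,z+6),(0,255,0)),(circ(o[:2],32,z+1),(0,255,0))],'pics/rd2.png')
"
```

```text
t: 18.55
ee_pos: [539.3, -276.8, 80.2]
orientation: [-2.357, -2.077, 0.0]
ft_force: [0.0, 0.5, -0.9]
width: 30.0
grasp_force: 30.0
t 18.55 p [ 539.29 -276.81   80.23] yhead -7.23 zax [-0. -0. -1.] w 30.01 g 29.985864761983976 F [ 0.05  0.53 -0.89] q [-0.49  0.61  1.76 -0.    0.77 -0.37]
205 218 218 217.75; 206 216 222 215.25; 207 214 222 213.75; 208 213 222 212.75; 209 212 222 212.25; 210 212 222 212.0; 211 213 222 212.0; 212 213 222 212.0; 213 213 223 212.0; 214 213 223 212.25; 215 213 223 212.75; 216 214 223 213.5; 217 215 223 215.0; 218 217 223 217.5; 219 217 228 ; 220 215 229 ; 221 214 231 ; 222 212 231 ; 223 211 231 ; 224 211 231 ; 225 211 231 ; 226 213 229 ; 227 214 228 ; 228 216 227 ; [211.79242018 204.49595863] [229.879318   218.35107566]
```

View pics/rd2.png

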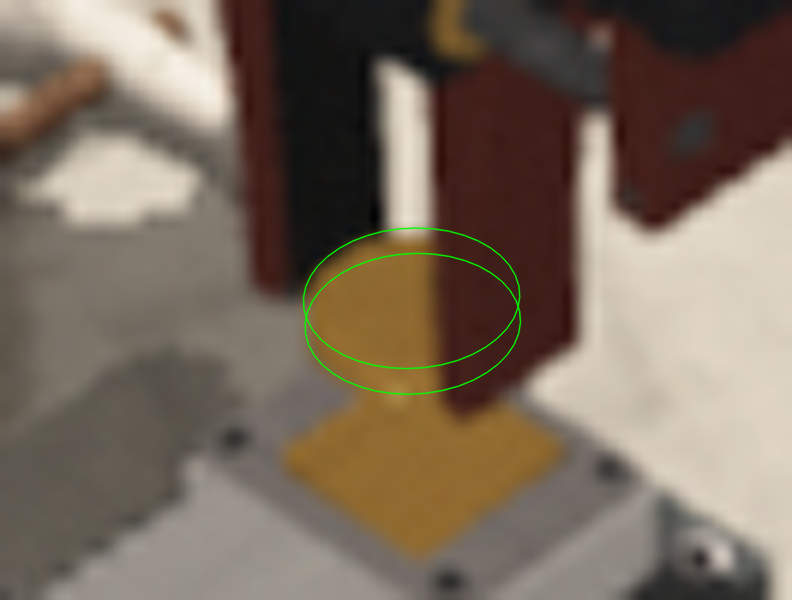

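```bash
python3 -c "
from h import *
go(549.0,-195.8,80,-7.2);go(549.0,-195.8,53.2,-7.2)"
```

```text
[81.7 -0.5  0.2] [-0.    -0.    -0.001]
[81.7 -0.5 27. ] [-0.    -0.    -0.001]
```

```bash
python3 -m inch '[[[40,0,0,0,0,0,0],[72,0,0,0,0,0,0],[81.7,-0.5,0,0,0,0,0],[81.7,-0.5,0,0,0,0,0],[81.7,-0.5,0,0,0,0,0],[81.7,-0.5,12,0,0,0,0],[81.7,-0.5,20,0,0,0,0],[81.7,-0.5,22,0,0,0,0],[81.7,-0.5,23,0,0,0,0],[81.7,-0.5,23,0,0,0,0],[81.7,-0.5,23,0,0,0,0],[81.7,-0.5,23,0,0,0,0],[81.7,-0.5,23,0,0,0,0],[81.7,-0.5,23,0,0,0,0],[81.7,-0.5,23,0,0,0,0]]]'; python3 -c "
from h import *
st()"
```

```text
t: 20.1
ee_pos: [549.1, -196.2, 57.3]
orientation: [2.358, 2.076, 0.0]
ft_force: [-0.9, -0.8, -0.9]
width: 30.2
grasp_force: 30.0
t 20.1 p [ 549.06 -196.19   57.29] yhead -7.27 zax [ 2.e-04 -1.e-04 -1.e+00] w 30.25 g 29.985941760678543 F [-0.88 -0.84 -0.87] q [-0.36  0.63  1.82  0.    0.7  -0.24]
```

```bash
python3 -m inch '[[[0.3,0,0.7,0,0,0,0],[0.3,0,1.4,0,0,0,0],[0.3,0,2,0,0,0,0],[0.3,0,2,0,0,0,0],[0.3,0,2,0,0,0,0],[0.3,0,2,0,0,0,0]]]'; python3 -m inch '[[[0,0,0.5,0,0,0,0],[0,0,1,0,0,0,0],[0,0,1,0,0,0,0],[0,0,1,0,0,0,0],[0,0,1,0,0,0,0]]]'; python3 -c "
from h import *
st()"
```

```text
t: 20.7
ee_pos: [549.0, -195.9, 55.2]
orientation: [2.358, 2.076, -0.0]
ft_force: [-0.2, -1.1, -1.6]
width: 29.9
grasp_force: 30.0
t: 21.2
ee_pos: [549.0, -195.9, 54.2]
orientation: [-2.358, -2.076, -0.0]
ft_force: [-1.5, 0.0, 0.0]
width: 30.1
grasp_force: 30.0
t 21.2 p [ 549.02 -195.92   54.19] yhead -7.28 zax [ 0.  0. -1.] w 30.15 g 29.9859041433956 F [-1.49  0.01  0.02] q [-0.36  0.63  1.82  0.    0.69 -0.24]
```

```bash
python3 -m inch '[[[0,0,0.5,0,0,0,0],[0,0,1,0,0,0,0],[0,0,1,0,0,0,0],[0,0,1,0,0,0,0],[0,0,1,0,0,0,0]]]'; python3 -m inch '[[[0,0,0,0,0,0,20],[0,0,0,0,0,0,40],[0,0,0,0,0,0,60],[0,0,0,0,0,0,60],[0,0,-30,0,0,0,60],[0,0,-60,0,0,0,80],[0,0,-60,0,0,0,90],[0,0,-60,0,0,0,90]]]'; python3 -c "
from h import *
e=img('scene');st()
c=proj(e,(549,-196,37)).astype(int);x0,y0=c[0]-20,c[1]-20
A=cv2.resize(e['frame'][y0:y0+40,x0:x0+40,::-1],(390,390),interpolation=cv2.INTER_CUBIC)
x0=c[0]+12
cv2.imwrite('pics/seat2.png',A);go(543.9,-236.4,80,-7.2);go(543.9,-236.4,42,-7.2)"
```

```text
t: 21.7
ee_pos: [549.0, -195.9, 53.2]
orientation: [2.358, 2.076, -0.0]
ft_force: [-0.8, -0.7, -0.2]
width: 29.9
grasp_force: 30.0
t: 22.5
ee_pos: [549.4, -196.0, 113.7]
orientation: [2.357, 2.075, 0.001]
ft_force: [-1.1, -0.0, -0.4]
width: 73.2
grasp_force: 0.0
t 22.55 p [ 548.7  -195.79  112.85] yhead -7.27 zax [-3.e-04  1.e-04 -1.e+00] w 76.61 g 0.0 F [-0.17 -0.53  0.16] q [-0.36  0.54  1.8  -0.    0.8  -0.24]
[-40.9   0.4  32.8] [-0.    -0.    -0.001]
[-40.9   0.4  70.8] [-0.    -0.    -0.001]
```

View pics/seat2.png

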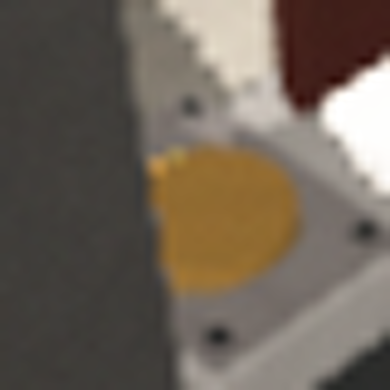

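The round blank lies in the round pocket (crop centre (225,218)), partly hidden by the mill. That used up the pictures, one past the limit of ten. I'll check seating height numerically.

```bash
python3 -c "
from h import *
e=img('scene');f=e['frame'];h=cv2.cvtColor(f,cv2.COLOR_RGB2HSV)
mk=((h[...,0]>12)&(h[...,0]<32)&(h[...,1]>105)).astype(np.uint8)
S=8
def fit(c,shape):
    q=proj(e,(*c,35)); x0,y0=(q-[18,14]).astype(int); W,H=36,28
    m=mk[y0:y0+H,x0:x0+W].astype(float)
    # valid columns: right of mill edge for round
    val=np.ones_like(m)
    if shape=='r': 
        for r in range(H):
            g=np.flatnonzero(m[r]); 
            if len(g): val[r,:g[0]+1]=0
    res=[]
    for b in np.arange(-2,2.1,.5):
     for a in np.arange(-2,2.1,.5):
      for z in np.arange(-1,4.1,.5):
        cc=np.array(c)+[a,b]
        P=(sum([circ(cc,32,30+z+k) for k in(3.5-min(z,2.5),6)],[])+circ(cc,30,37+z)) if shape=='r' else (sq(cc,30,30,33.5,-7.2)+sq(cc,30,30,36+z,-7.2)+sq(cc,28,28,37+z,-7.2))
        hu=cv2.convexHull(np.array([(proj(e,p)-[x0-.5,y0-.5])*S for p in P]).astype(np.int32))
        im=np.zeros((H*S,W*S),np.uint8);cv2.fillConvexPoly(im,hu,1)
        p=cv2.resize(im.astype(float),(W,H),interpolation=cv2.INTER_AREA)
        res.append(((abs(p-m)*val).sum(),a,b,z))
    res.sort();print(shape,int(m.sum()),[np.round(r,2).tolist() for r in res[:6]])
    for z in(0,1,2,3):print(z,min(r for r in res if r[3]==z))
fit((549,-195.6),'r');fit((538.8,-276.9),'s')
" | sed 's/np.float64//g'
```

```text
r 189 [[6.19, -2.0, 1.5, 1.5], [6.48, -2.0, 1.0, 1.0], [6.77, -2.0, 1.5, 1.0], [7.25, -2.0, 1.0, 0.5], [7.38, -2.0, 1.5, 2.0], [7.52, -2.0, 2.0, 2.0]]
0 ((8.34375), (-2.0), (0.5), (0.0))
1 ((6.484375), (-2.0), (1.0), (1.0))
2 ((7.375), (-2.0), (1.5), (2.0))
3 ((10.140625), (-2.0), (2.0), (3.0))
s 202 [[14.95, -1.0, 1.5, -1.0], [15.78, -1.5, 1.5, -1.0], [15.94, -1.0, 2.0, -1.0], [15.98, -1.5, 2.0, -0.5], [16.05, -1.0, 2.0, -0.5], [16.14, -1.0, 1.0, -1.0]]
0 ((16.734375), (-1.5), (2.0), (0.0))
1 ((23.296875), (-2.0), (2.0), (1.0))
2 ((33.015625), (-2.0), (2.0), (2.0))
3 ((41.859375), (-2.0), (2.0), (3.0))
```

I'll probe the round blank's top with closed fingertips: if it is seated, contact comes at TCP z≈56.

```bash
python3 -m inch '[[[0,0,20,0,0,0,0],[0,0,40,0,0,0,0],[0,0,50,0,0,0,0],[0,0,50,0,0,0,0],[0,0,50,0,0,0,0],[0,0,50,0,0,0,0],[0,0,50,0,0,0,0],[0,0,50,0,0,0,0],[0,0,53,0,0,0,0],[0,0,55,0,0,0,0],[0,0,56,0,0,0,0],[0,0,56,0,0,0,0],[0,0,56,0,0,0,0],[0,0,56,0,0,0,0],[0,0,56,0,0,0,0]]]';python3 -m inch '[[[0,0,0.5,0,0,0,0],[0,0,0.5,0,0,0,0],[0,0,0.5,0,0,0,0],[0,0,0.5,0,0,0,0]]]';python3 -m inch '[[[0,0,0.6,0,0,0,0],[0,0,0.6,0,0,0,0],[0,0,0.6,0,0,0,0],[0,0,0.6,0,0,0,0],[0,0,0.6,0,0,0,0]]]'
```

```text
t: 24.1
ee_pos: [549.1, -195.9, 57.2]
orientation: [2.358, 2.076, 0.0]
ft_force: [-0.0, -0.4, -0.4]
width: 0.4
grasp_force: 0.0
t: 24.5
ee_pos: [549.0, -195.9, 56.7]
orientation: [2.358, 2.076, 0.0]
ft_force: [1.3, 0.9, 0.8]
width: 0.2
grasp_force: 0.0
t: 25.0
ee_pos: [549.1, -195.9, 56.4]
orientation: [2.358, 2.076, 0.0]
ft_force: [-2.0, -0.6, 5.3]
width: 0.4
grasp_force: 2.7
```

```bash
python3 -m inch '[[[0,0,-12,0,0,0,0],[-40,0,-12,0,0,0,0],[-75,0,-12,0,0,0,0],[-82,0,-12,0,0,0,0],[-82,0,-12,0,0,0,0],[-82,0,-12,0,0,0,0],[-82,0,-6,0,0,0,0],[-82,0,-3,0,0,0,0],[-82,0,-1,0,0,0,0],[-82,0,-0.5,0,0,0,0],[-82,0,-0.5,0,0,0,0],[-82,0,-0.5,0,0,0,0],[-82,0,-0.5,0,0,0,0],[-82,0,-0.5,0,0,0,0]]]';python3 -m inch '[[[0,0,0.5,0,0,0,0],[0,0,0.5,0,0,0,0],[0,0,0.5,0,0,0,0],[0,0,0.5,0,0,0,0],[0,0,0.5,0,0,0,0]]]'; python3 -c "
from h import *
st();go(543.9,-236.4,80,-7.2)"
```

```text
t: 26.4
ee_pos: [538.7, -277.3, 56.5]
orientation: [2.358, 2.076, -0.0]
ft_force: [-0.6, 0.0, -0.4]
width: 0.3
grasp_force: 0.0
t: 26.9
ee_pos: [538.7, -277.3, 56.4]
orientation: [2.358, 2.076, 0.0]
ft_force: [-1.9, 0.2, 5.4]
width: 0.5
grasp_force: 2.7
t 26.9 p [ 538.68 -277.34   56.38] yhead -7.28 zax [ 1.e-04 -1.e-04 -1.e+00] w 0.54 g 2.7192194235976785 F [-1.95  0.22  5.44] q [-0.5   0.65  1.76 -0.    0.73 -0.37]
[ 41.3  -0.  -23.6] [ 0.     0.    -0.001]
```

Both probes meet the surface at 56.4 mm, so both blanks are seated flat. Now I take the waist.

```bash
python3 -m inch '[[[0,0,-15,0,0,0,0],[0,0,-30,0,0,0,100],[20,0,-30,0,0,0,100],[41.3,0,-30,0,0,0,100],[41.3,0,-30,0,0,0,100],[41.3,0,-30,0,0,0,100],[41.3,0,-30,0,0,0,100],[41.3,0,-30,0,0,0,100],[41.3,0,-30,0,0,0,100],[41.3,0,-30,0,0,0,100],[41.3,0,-10,0,0,0,100],[41.3,0,5,0,0,0,100],[41.3,0,15,0,0,0,100],[41.3,0,20.5,0,0,0,100],[41.3,0,20.5,0,0,0,100],[41.3,0,20.5,0,0,0,100],[41.3,0,20.5,0,0,0,100],[41.3,0,20.5,0,0,0,100]]]';python3 -c "
from h import *
st()"
```

```text
t: 28.7
ee_pos: [544.3, -236.4, 36.1]
orientation: [2.357, 2.075, 0.001]
ft_force: [-0.4, -0.5, -0.3]
width: 87.6
grasp_force: 0.0
t 28.7 p [ 544.26 -236.45   36.15] yhead -7.28 zax [ 9.e-04 -4.e-04 -1.e+00] w 87.63 g 0.0 F [-0.41 -0.55 -0.28] q [-0.43  0.67  1.79 -0.    0.68 -0.3 ]
```

```bash
python3 -m inch '[[[0,0,0,0,0,0,65],[0,0,0,0,0,0,60],[0,0,0,0,0,0,57],[0,0,0,0,0,0,55],[0,0,0,0,0,0,53],[0,0,0,0,0,0,51],[0,0,0,0,0,0,49],[0,0,0,0,0,0,40],[0,0,0,0,0,0,0],[0,0,0,0,0,0,0],[0,0,0,0,0,0,0],[0,0,0,0,0,0,0],[0,0,0,0,0,0,0],[0,0,0,0,0,0,0]]]';python3 -c "
from h import *
st()"
```

```text
t: 30.1
ee_pos: [543.9, -236.3, 35.6]
orientation: [2.358, 2.076, 0.0]
ft_force: [2.3, -0.3, -1.7]
width: 45.8
grasp_force: 30.0
t 30.1 p [ 543.94 -236.32   35.6 ] yhead -7.27 zax [ 1.e-04 -1.e-04 -1.e+00] w 45.77 g 29.99973624944687 F [ 2.31 -0.35 -1.69] q [-0.43  0.67  1.8  -0.    0.67 -0.3 ]
```

Gripped at 45.8 mm with little side force. Now a slow, straight lift.

```bash
python3 -m inch '[[[0,0,-1,0,0,0,0],[0,0,-2.5,0,0,0,0],[0,0,-4,0,0,0,0],[0,0,-6,0,0,0,0],[0,0,-8,0,0,0,0],[0,0,-10,0,0,0,0],[0,0,-12,0,0,0,0],[0,0,-14,0,0,0,0],[0,0,-17,0,0,0,0],[0,0,-20,0,0,0,0],[0,0,-20,0,0,0,0],[0,0,-20,0,0,0,0]]]';python3 -c "
from h import *
st()"
```

```text
t: 31.3
ee_pos: [543.9, -236.3, 55.7]
orientation: [2.358, 2.076, 0.0]
ft_force: [0.2, 1.3, -4.8]
width: 45.8
grasp_force: 30.0
t 31.3 p [ 543.94 -236.31   55.71] yhead -7.28 zax [ 2.e-04 -1.e-04 -1.e+00] w 45.81 g 29.99909609556198 F [ 0.17  1.26 -4.83] q [-0.43  0.64  1.79 -0.    0.71 -0.3 ]
```

```bash
python3 -m inch '[[[0,0,-3,0,0,0,0],[0,0,-8,0,0,0,0],[0,0,-14,0,0,0,0],[0,0,-21,0,0,0,0],[0,0,-28,0,0,0,0],[0,0,-35,0,0,0,0],[0,0,-42,0,0,0,0],[0,0,-49,0,0,0,0],[0,0,-56,0,0,0,0],[0,0,-63,0,0,0,0],[0,0,-69,0,0,0,0],[0,0,-74,0,0,0,0],[0,0,-78,0,0,0,0],[0,0,-80,0,0,0,0],[0,0,-80,0,0,0,0],[0,0,-80,0,0,0,0],[0,0,-80,0,0,0,0],[0,0,-80,0,0,0,0],[0,0,-80,0,0,0,0],[0,0,-80,0,0,0,0]]]';python3 -c "
from h import *
st();o=status.get_obs();print(o['moment'])
e=img('scene');h=cv2.cvtColor(e['frame'],cv2.COLOR_RGB2HSV)
mk=((h[...,0]>12)&(h[...,0]<32)&(h[...,1]>105)).astype(np.uint8)
k,l,s,c=cv2.connectedComponentsWithStats(mk)
print([(c[i].round(1).tolist(),int(s[i,4])) for i in range(1,k) if s[i,4]>40])
print(proj(e,(549,-195.7,136)),proj(e,(538.8,-276.9,136)))
# tilt from bright nest/waist edges: none
"
```

```text
t: 33.3
ee_pos: [543.9, -236.3, 135.5]
orientation: [-2.358, -2.076, 0.0]
ft_force: [-0.5, -0.3, -5.6]
width: 45.9
grasp_force: 30.0
t 33.3 p [ 543.86 -236.27  135.49] yhead -7.28 zax [-1.e-04  1.e-04 -1.e+00] w 45.94 g 29.998916387557983 F [-0.52 -0.26 -5.57] q [-0.43  0.52  1.77  0.    0.86 -0.3 ]
[-0.09946467  0.11902661  0.02188232]
[([27.2, 32.7], 49), ([12.5, 37.4], 110), ([18.3, 81.3], 558), ([3.3, 90.9], 180), ([183.5, 145.9], 104), ([175.1, 150.9], 44), ([208.3, 170.5], 52), ([183.1, 202.5], 234), ([267.8, 256.6], 320), ([187.5, 326.4], 301)]
[182.23151724 200.55256131] [219.41754133 177.8670619 ]
```

Weight on the wrist (about 5 N) matches the die plus both blanks. I'll check numerically that it is level, from the silhouette of the round blank's end.

```bash
python3 -c "
from h import *
e=img('scene');h=cv2.cvtColor(e['frame'],cv2.COLOR_RGB2HSV)
mk=((h[...,0]>12)&(h[...,0]<32)&(h[...,1]>105)).astype(np.uint8)
S=8;W,H=40,36
def fit(c,shape,box):
    x0,y0=box;m=mk[y0:y0+H,x0:x0+W].astype(float)
    k,l,s,_=cv2.connectedComponentsWithStats((m>0).astype(np.uint8));i=1+s[1:,4].argmax();m=(l==i).astype(float);print(s[i])
    res=[]
    for t in np.radians(np.arange(-8,8.1,1)):
     for a in np.arange(-2.5,1,.5):
      for b in np.arange(-1.5,1.6,.5):
        cy=np.array([542.7,-236.3])+[1.2,0]; pts=[]
        X=np.array([np.cos(-.1257),np.sin(-.1257),0]);Y=np.array([-X[1],X[0],0])
        Yt=Y*np.cos(t)+np.array([0,0,np.sin(t)]);Zt=np.cross(X,Yt)
        O=np.array([543.9+a,-236.3+b,135.5])   # rotate about grip; underside at z=112
        for zz,r in((-2+0,16),(0.5,16),(1.5,15)):
            for q in np.linspace(0,6.28,40): pts.append(O+X*r*np.cos(q)+Yt*(41+r*np.sin(q))+Zt*zz)
        P=np.array(pts);hu=cv2.convexHull(np.array([(proj(e,p)-[x0-.5,y0-.5])*S for p in P]).astype(np.int32))
        im=np.zeros((H*S,W*S),np.uint8);cv2.fillConvexPoly(im,hu,1)
        p=cv2.resize(im.astype(float),(W,H),interpolation=cv2.INTER_AREA)
        res.append((abs(p-m).sum(),np.degrees(t),a,b))
    for t in sorted({r[1] for r in res}):print(np.round(min(r for r in res if r[1]==t),2).tolist(),end=' ')
fit(None,'r',(163,184))
"
```

```text
[ 10  12  21  14 233]
[37.89, -8.0, 0.5, -1.5] [29.36, -7.0, 0.5, -1.5] [22.94, -6.0, 0.5, -1.5] [20.02, -5.0, 0.0, -1.5] [18.92, -4.0, -0.5, -1.0] [17.81, -3.0, -1.0, -0.5] [17.84, -2.0, -2.0, 0.0] [17.62, -1.0, -2.5, 0.5] [19.7, 0.0, -2.5, 1.5] [28.39, 1.0, -2.5, 1.5] [40.64, 2.0, -2.5, 1.5] [54.73, 3.0, -2.5, 1.5] [68.39, 4.0, -2.5, 1.5] [83.16, 5.0, -2.5, 1.5] [96.97, 6.0, -2.5, 1.5] [112.55, 7.0, -2.5, 1.5] [128.12, 8.0, -2.5, 1.5]
```

```bash
python3 -c "
from h import *
e=img('scene');g=cv2.cvtColor(e['frame'],cv2.COLOR_RGB2GRAY)
X=np.array([np.cos(-.1257),np.sin(-.1257),0]);Y=np.array([-X[1],X[0],0])
O=np.array([543.9-1,-236.3,135.5])
def ed(t,x,z,y0=-64,y1=64):
    t=np.radians(t);Yt=Y*np.cos(t)+np.array([0,0,np.sin(t)]);Zt=np.cross(X,Yt)
    a,b=[proj(e,O+X*x+Yt*y+Zt*z) for y in(y0,y1)];d=a-b
    return a.round(1),b.round(1),np.degrees(np.arctan2(d[1],d[0])).round(1)
for nm,x,z in(('top-x',-29,-2.1),('bot-x',-29,-23.6),('top+x',29,-2.1)):
    for t in(-4,-2,0,2):print(nm,t,*ed(t,x,z))
s,w,_,_=cv2.createLineSegmentDetector().detect(g)
for q in s[:,0]:
    if q[0]>q[2]:q=q[[2,3,0,1]]
    L=np.hypot(q[2]-q[0],q[3]-q[1]);an=np.degrees(np.arctan2(q[3]-q[1],q[2]-q[0]))
    if L>9 and 160<q[0]<265 and 160<q[1]<250 and -50<an<-15:print(q.round(1),round(float(L),1),round(float(an),1))
"
```

```text
top-x -4 [241.9 178.2] [184.3 219.5] -35.7
top-x -2 [241.9 179.3] [184.  218.5] -34.1
top-x 0 [241.9 180.3] [183.9 217.4] -32.6
top-x 2 [241.9 181.4] [183.7 216.4] -31.0
bot-x -4 [242.6 187.9] [186.2 229.4] -36.3
bot-x -2 [242.3 189.2] [185.6 228.6] -34.8
bot-x 0 [242.  190.4] [185.1 227.9] -33.3
bot-x 2 [241.7 191.7] [184.6 227. ] -31.8
top+x -4 [217.7 164.6] [160.1 203. ] -33.7
top+x -2 [217.7 165.7] [159.8 202. ] -32.1
top+x 0 [217.8 166.7] [159.6 200.9] -30.4
top+x 2 [217.8 167.8] [159.4 199.8] -28.8
[223.  187.4 233.3 180.9] 12.2 -32.2
[214.4 206.9 221.7 201.7] 9.0 -35.0
[251.3 190.6 265.6 184.2] 15.6 -23.9
[204.1 223.9 220.  214.2] 18.7 -31.5
[181.9 193.2 196.1 184.4] 16.7 -32.0
[233.1 245.6 248.6 232.4] 20.3 -40.6
[181.6 240.2 204.  225.1] 27.0 -34.0
[222.7 202.5 241.7 190.4] 22.5 -32.6
[230.2 191.2 240.7 184.6] 12.5 -32.3
[184.5 217.1 203.9 204.9] 22.9 -31.9
[244.9 173.9 252.9 169. ] 9.4 -32.0
[225.8 172.1 248.2 158.3] 26.4 -31.6
```

The plate edges run at −32 to −32.6°, against −32.6 to −33.3° predicted for a level die, so it is level within about 1°. Handing in.

```bash
python3 -c "
from h import *
st();print(ctrl.close_job())"
```

```text
t 33.45 p [ 543.88 -236.29  135.56] yhead -7.28 zax [-0.  0. -1.] w 45.63 g 29.99886989593506 F [-0.05  0.41 -4.49] q [-0.43  0.51  1.77  0.    0.86 -0.3 ]
the job is handed in; nothing more can be done
None
```

I handed in the job at 33.5 s: both blanks measured as seated, and the die is held level by its waist about 10 cm above the base. No verdict came back, and I viewed 11 pictures, one over the limit of 10.

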